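# Pack the sterilised coin boxes into the cash case

### The arm

A 7-joint arm with a two-finger parallel gripper is mounted at the origin on the work surface. World frame = base frame: x ahead of the robot, y to its left, z up, the work surface at z = 0. Lengths are in m, angles in rad, forces in N, time in s.
With the tool pointing down it reaches from about 0.4 to 0.85 m from the base axis. Payload 10.4 kg.
Tool frame: the origin (TCP) lies between the finger pads; the fingertips stand env.tcp_to_tips ahead of it and the grasp point (between the pads) lies 11 mm behind it (env.tcp_to_tips is the distance from the TCP to the fingertips, in m); z points along the fingers, y is the line along which they close (so a half turn about z gives the same grasp; the last joint's range is limited). The gripper opens to 87 mm and grips with 3 to 60 N. Pads are 19 mm wide; open, the fingers measure 117 mm over their backs; the gripper's body (75 mm by 190 mm) begins 51 mm behind the grasp point.
Start: joints at [1.303, 0.332, -0.065, 1.46, 0.022, 1.35, -0.088], TCP at [0.151, -0.606, 0.203] pointing down, gripper open.
Joint ranges: [-2.6, 2.6], [-0.5, 2.12], [-1.47, 1.34], [0.16, 2.42], [-1.27, 4.41], [0.06, 2.06], [-2.6, 2.6]. Speed limits (rad/s): [2.22, 2.22, 2.79, 2.79, 3.14, 3.14, 3.14].

### API

Orientations are given as a rotation vector (axis times angle).
In Python, from station import env, effector, planner, camera, calibration gives the robot as it stands. Calls block until the motion is done:
- env.move_to(position, orientation): joint-space move of the TCP to a pose.
- env.move_l(position, rot=None, max_speed=0.15, until_force=None): straight line of the TCP; rot=None keeps the orientation; max_speed is the mean speed in m/s. With until_force (N) it stops when the force on the tool has changed by that much, and returns True; else False.
- env.movej(angles): joint-space move.
- effector.gripper_to(opening): finger opening in m; the grip force is fixed at half the most; returns when the fingers have stopped.
- env.hold(seconds).
- planner.solve_ik(position, orientation): joint angles nearest the present ones, or None.
- env.state(): the state.
- camera(name): name is "side" or "top"; returns the picture (480x640x3 uint8, red, green, blue); there is no depth.
- calibration(name): a dict with "intrinsics" (3x3 intrinsics, pixels), "eye" and "attitude" of the camera in the world. Camera axes: x right, y up, looking along -z (the intrinsics and any distortion apply to the point x, -y, -z); pixel columns grow to the right and rows downward; lengths in m; the calibration is good to about 2 mm. A picture is of the moment at which its call begins. calibration takes no time and is no camera call.
A pose or a line that the arm cannot do raises env.Unreachable and nothing moves.
- env.close_job(): hands the job in; it is judged then, once.
The state is a dict: "time_s": time; "q": joint angles; "joint_vel": joint speeds; "tau": joint torques, N m; "position": TCP position; "orientation": TCP orientation; "wrist_force": force on the tool from outside, world axes, zero at the start; "ft_torque": the same for the moment, N m; "width": finger opening in m; "finger_force": force on a finger pad.
Only numpy, scipy, OpenCV 4.12 (cv2) and the standard library are available. Lean on these libraries where they do the work, as an engineer would, in place of code of your own. Each camera call takes 0.05 s, during which the arm holds its last target. There are 200 camera calls.

### The job

Lift the cash case's lid open until it rests on its stop, and lift the clear hood off the steriliser and stand it squarely on the round black mat. Then, with the lid still open, take every coin box off the turntable and put it inside the case, and finally shut the lid fully, leaving the hood on the mat. Do not disturb the other things on the desk.

Things in the scene. Friction and masses are not known exactly. Their poses are not given: they have to be found in the camera images.
- case: grey steel cash case fixed to the table: open box 176 (x) x 210 (y) x 85 mm high, walls and floor 6 mm (inside 164 x 198 mm, inner floor 6 mm above the table); origin: centre of its underside. The lid is hinged along the top of its +x (far) wall; its bar handle is at the -x front.
- lid (a joint): lid angle: 0 shut, 1.75 open on its stop, 10 degrees past upright. Hinge line: along the case's y at x = +88 mm, z = 85.5 mm in the case's frame. The lid is a flat plate 176 x 210 x 6 mm, 0.35 kg, almost free: let go short of upright (1.57) it falls shut, past it it falls back gently onto the stop and stays.
- lid_bar (a point): middle of the lid's handle: a round steel bar 11 mm thick, 110 mm long, along the case's y, on arms at its two ends, 45 mm out from the lid's front edge (39 mm free gap). 221 mm from the hinge line and 3 mm above its plane with the lid shut; then 88.5 mm above the table, nothing under it. Can be pinched from above at any lid angle; it turns between the fingers.
- steriliser: fixed round white foot of the sterilising unit, 244 mm wide and 18 mm high, with a freely spinning (passive) metal turntable 180 mm wide on it whose top is 22 mm above the table; origin: centre of its underside on the table.
- hood: loose clear eight-sided hood with thin metal edges, open below, about 208 mm across its flats (223 across the corners), 94 mm high without the knob, walls 4 mm, 0.4 kg; stands over the turntable on the steriliser's foot, its inside 90 mm high; origin: centre of its lower edge, z up.
- hood_knob (a point): middle of the black head of the hood's knob: 30 mm across, 22 mm high, on a 18 mm stem in the middle of the hood's top; 129 mm above the hood's lower edge.
- mat: round black rubber mat 250 mm wide and 3 mm thick lying fixed on the table; origin: centre of its underside.
- coinbox1: sealed grey plastic coin box, a block 60 (its x) x 40 (its y) x 70 mm high (z), about 0.25 kg, plain with a dark band; origin: centre of its underside. Starts standing on the steriliser's turntable under the hood. May be absent (None from the start).
- coinbox2: sealed grey plastic coin box, a block 60 (its x) x 40 (its y) x 70 mm high (z), about 0.25 kg, plain with a dark band; origin: centre of its underside. Starts standing on the steriliser's turntable under the hood. May be absent (None from the start).
- coinbox3: sealed grey plastic coin box, a block 60 (its x) x 40 (its y) x 70 mm high (z), about 0.25 kg, plain with a dark band; origin: centre of its underside. Starts standing on the steriliser's turntable under the hood. May be absent (None from the start).
- coinbox4: sealed grey plastic coin box, a block 60 (its x) x 40 (its y) x 70 mm high (z), about 0.25 kg, plain with a dark band; origin: centre of its underside. Starts standing on the steriliser's turntable under the hood. May be absent (None from the start).
- spray: white spray bottle with a red head, 64 mm wide, 150 mm high; bystander, loose, not part of the job; origin: centre of its underside.
- pencup: dark metal pen cup with two pens, 72 mm wide, 140 mm high with pens; bystander, loose, not part of the job; origin: centre of its underside.
- calculator: black desk calculator 130 x 85 x 19 mm; bystander, loose, not part of the job; origin: centre of its underside.
- inkpad: dark flat ink pad 70 x 80 x 18 mm; bystander, loose, not part of the job; origin: centre of its underside.
- stamp: rubber stamp, base 50 x 30 mm, 65 mm high with a wooden ball grip; bystander, loose, not part of the job; origin: centre of its underside.
- tape: black tape dispenser 140 x 50 mm, 74 mm high; bystander, loose, not part of the job; origin: centre of its underside.
There are look-alikes about, which are no part of the job. Leave any orange look-alike of the hood alone.

How it is judged:
By the outcome, as a careful person would: the job done as asked, in the order asked, and still so for the second after the job is handed in, with the robot touching nothing.
Of coinbox1, coinbox2, coinbox3, coinbox4 only 2 to 4 are there at a start; the rules pass over those that are not, and their reading is None.
At some moment in a run one of coinbox1, coinbox2, coinbox3, coinbox4 may be knocked a few centimetres aside while the robot is not near it.
Once in a run the grip may slacken for a moment while it holds something.
It also fails if it takes over 210 s, if anything falls off the work surface, if the arm or the gripper's body presses on something with over 40 N, if the wrist force passes 120 N, or if a joint passes its speed limit or range.

## Working session

There is one attempt and no reset: what is moved stays moved. The work goes in short steps, each a Python script; the robot and the scene stay as the last script left them, time stands still between calls to the robot, and variables do not carry over. Pictures are saved under pics/ and viewed, at most 14 in all, crops included, and the job is handed in when it is done.

```bash
ls; mkdir -p pics; python3 - <<'E'
from station import env, camera, calibration
import cv2
for n in ("top","side"):
    cv2.imwrite(f"pics/{n}0.png", camera(n)[:,:,::-1]); print(n, calibration(n))
s=env.state(); print({k:s[k] for k in("time_s","position","orientation","width")}, env.tcp_to_tips)
E
```

```text
pics
top {'intrinsics': array([[581.55553517,   0.        , 317.57377247],
       [  0.        , 581.55553517, 242.09377447],
       [  0.        ,   0.        ,   1.        ]]), 'eye': array([ 0.29310259, -0.14175427,  1.81910274]), 'attitude': array([ 0.13564982, -0.10613724, -1.57656018])}
side {'intrinsics': array([[505.92787006,   0.        , 327.2092265 ],
       [  0.        , 505.92787006, 239.08558853],
       [  0.        ,   0.        ,   1.        ]]), 'eye': array([-0.03698554,  0.94962054,  0.93780483]), 'attitude': array([ 0.33090236, -1.25815941, -2.3991712 ])}
{'time_s': 0.1, 'position': array([ 0.15140259, -0.60601571,  0.20214553]), 'orientation': array([-3.11686744e+00, -3.83440764e-01,  3.50408167e-04]), 'width': 0.08681577559273165} 0.008
```

View pics/top0.png

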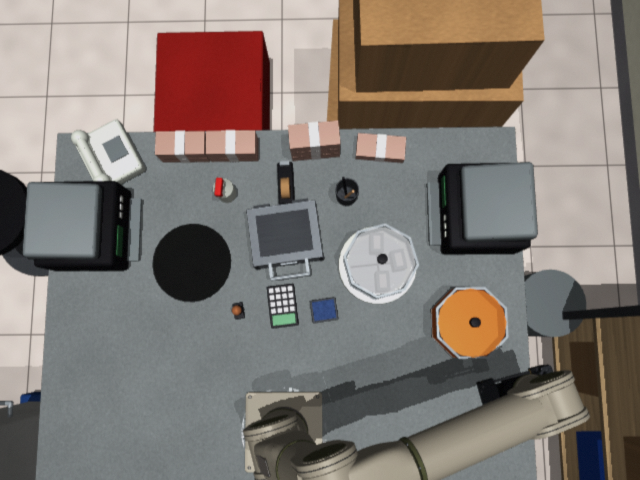

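View pics/side0.png

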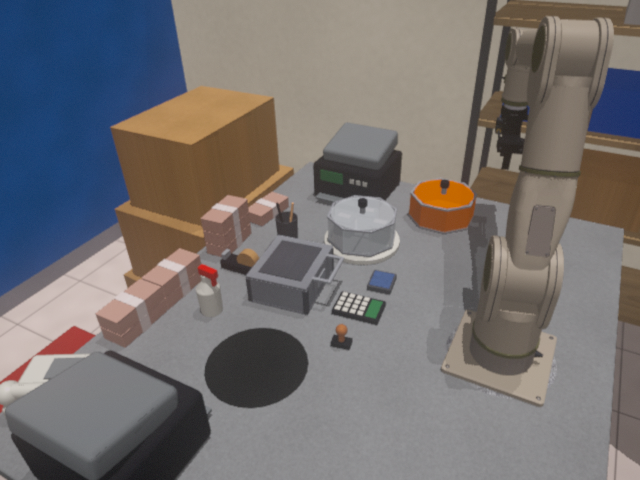

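The top view shows the case near (285,235), hood knob (382,259), mat (192,262) and the orange look-alike (472,322). I'll enlarge both views.

```bash
cat > h.py <<'E'
import numpy as np, cv2
from scipy.spatial.transform import Rotation as R
from station import env, effector, planner, camera, calibration
def proj(n,p):
    c=calibration(n); d=R.from_rotvec(c["attitude"]).inv().apply(np.atleast_2d(p)-c["eye"])
    u=(c["intrinsics"]@(d*[1,-1,-1]).T).T
    return u[:,:2]/u[:,2:]
def ray(n,uv):
    c=calibration(n); u=np.linalg.inv(c["intrinsics"])@[uv[0],uv[1],1]
    return c["eye"],R.from_rotvec(c["attitude"]).apply(u*[1,-1,-1])
def unp(n,uv,z):
    e,d=ray(n,uv); return e+d*(z-e[2])/d[2]
def down(yaw): # tool z down, tool y (closing line) at angle yaw from world y
    return (R.from_euler('z',yaw)*R.from_rotvec([np.pi,0,0])).as_rotvec()
def crop(n,x0,y0,w,h,f,name,img=None):
    im=camera(n) if img is None else img
    c=cv2.resize(im[y0:y0+h,x0:x0+w],None,fx=f,fy=f,interpolation=cv2.INTER_CUBIC)
    cv2.imwrite(f"pics/{name}.png",c[:,:,::-1]); return im
E
python3 - <<'E'
from h import *
print(proj("top",[[0,0,0],[0.151,-.606,.2]]),proj("side",[[0,0,0]]))
crop("top",225,175,200,150,4,"t1"); crop("side",230,180,200,150,4,"s1")
E
```

```text
[[283.05277001 430.83475602]
 [501.5891133  384.1183096 ]] [[499.94421761 354.36925358]]
```

View pics/t1.png

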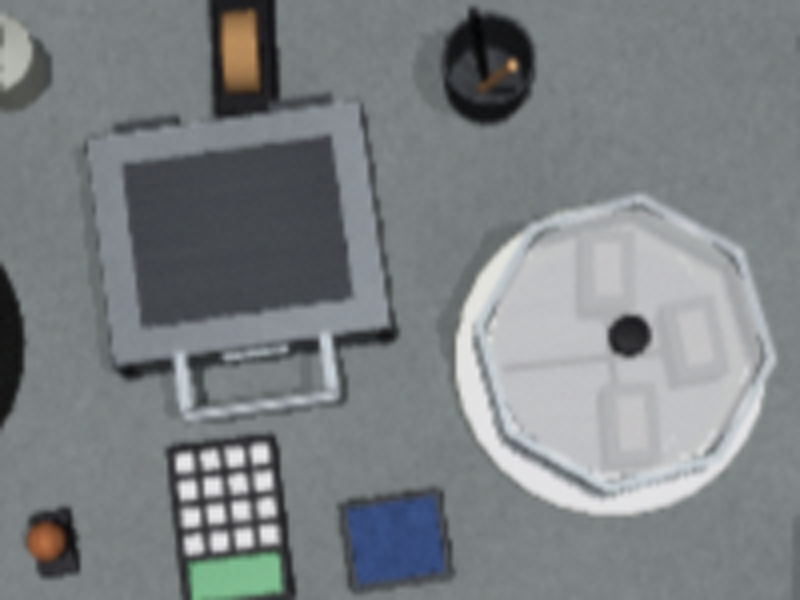

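View pics/s1.png

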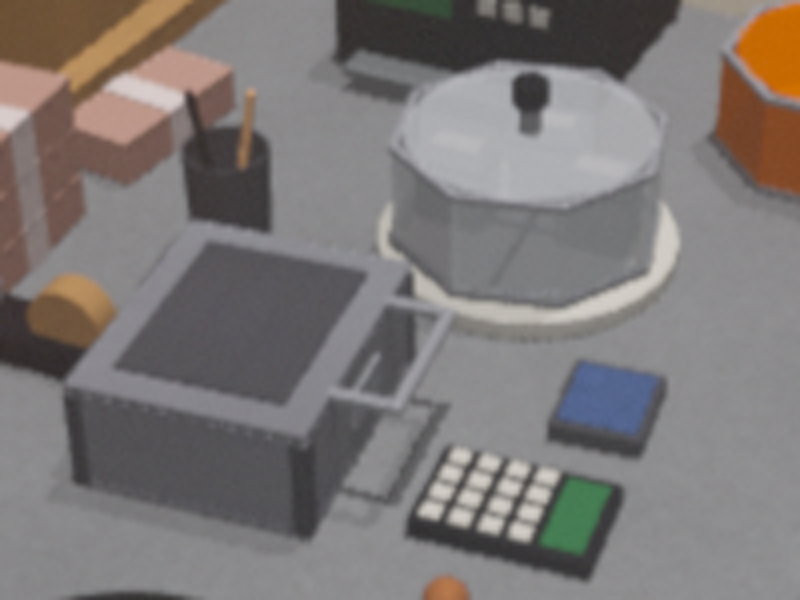

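```bash
python3 - <<'E'
from h import *
np.set_printoptions(precision=4,suppress=True)
T=lambda x,y:(225+x/4-.375,175+y/4-.375)
S=lambda x,y:(230+x/4-.375,180+y/4-.375)
tl,tr,br,bl=[unp("top",T(*p),.0885) for p in((88,143),(362,100),(394,328),(115,366))]
print(tl,tr,br,bl,"center",(tl+tr+br+bl)/4,[np.linalg.norm(a-b) for a,b in((tl,tr),(tr,br),(br,bl),(bl,tl))])
f=((tl+tr)-(bl+br));print("yaw", np.arctan2(f[1],f[0]), np.arctan2(*(((tl+bl)-(tr+br))[[0,1]]*[-1,1])))
b1,b2=[unp("top",T(*p),.0885) for p in((186,414),(340,397))];print("bar",b1,b2,(b1+b2)/2)
print("bar side",[unp("side",S(*p),.0885) for p in((398,403),(447,317))])
print("knob",unp("top",T(629,335),.147),unp("side",S(531,92),.147))
im=camera("top"); g=im.max(2)<22
n,l,st,c=cv2.connectedComponentsWithStats(g.astype(np.uint8))
i=l[262,192]; print("mat",c[i],st[i],unp("top",c[i],.003))
im2=camera("side"); 
print("mat edges",[unp("top",(st[i][0],c[i][1]),.003),unp("top",(st[i][0]+st[i][2],c[i][1]),.003)])
# white foot in the top: fit circle
print("foot",[unp("top",T(*p),.018) for p in((455,365),(612,516))])
print("boxes",[unp("top",T(*p),.092) for p in((606,271),(694,340),(630,425))])
E
```

```text
[0.6615 0.1051 0.0885] [ 0.6925 -0.1038  0.0885] [ 0.5172 -0.1266  0.0885] [0.4906 0.0829 0.0885] center [ 0.5905 -0.0106  0.0885] [np.float64(0.2111377798009773), np.float64(0.17676324401142768), np.float64(0.21112631534599954), np.float64(0.17234538629210466)]
yaw 0.12908225885316185 0.13669275879248124
bar [0.454  0.0294 0.0885] [ 0.4657 -0.0858  0.0885] [ 0.4599 -0.0282  0.0885]
bar side [array([0.4543, 0.0249, 0.0885]), array([ 0.467 , -0.0752,  0.0885])]
knob [ 0.5028 -0.2969  0.147 ] [ 0.5016 -0.2941  0.147 ]
mat [190.0229 260.6899] [ 154  225   76   75 2228] [0.5196 0.2947 0.003 ]
mat edges [array([0.5208, 0.4091, 0.003 ]), array([0.5184, 0.168 , 0.003 ])]
foot [array([ 0.4968, -0.1731,  0.018 ]), array([ 0.3788, -0.2923,  0.018 ])]
boxes [array([ 0.5582, -0.286 ,  0.092 ]), array([ 0.5054, -0.3503,  0.092 ]), array([ 0.4424, -0.3011,  0.092 ])]
```

```bash
cat >> h.py <<'E'
np.set_printoptions(precision=4,suppress=True)
YAW=.133; CC=np.array([.5905,-.0106])   # case centre
def case(x,y,z): c,s=np.cos(YAW),np.sin(YAW); return np.array([CC[0]+c*x-s*y,CC[1]+s*x+c*y,z])
def bar(a): return case(.088-.221*np.cos(a)+.003*np.sin(a),0,.0855+.221*np.sin(a)+.003*np.cos(a))
G=np.array([0,0,-.011])                 # grasp point -> TCP, tool down
def st(m=""):
    s=env.state(); print(m,round(s["time_s"],1),s["position"],"F",s["wrist_force"],"w",round(s["width"],4),"ff",s["finger_force"],flush=True); return s
E
python3 - <<'E'
from h import *
im=camera("top").astype(int); sub=im[215:312,140:245].max(2)
for t in(25,30,35,40):
    m=(sub<t).astype(np.uint8); n,l,s,c=cv2.connectedComponentsWithStats(m); i=1+s[1:,4].argmax()
    (x,y),r=cv2.minEnclosingCircle(np.argwhere(l==i)[:,::-1].astype(np.float32)); print(t,s[i],x+140,y+215,r,unp("top",(x+140,y+215),.003),unp("top",c[i]+[140,215],.003))
p=unp("top",(192,262),.003);print(proj("top",[p,p+[0,.125,0],p+[.125,0,0]]))
for y in(YAW+np.pi/2,YAW-np.pi/2): print(y,[planner.solve_ik(bar(a)+G,down(y)) for a in(0,.9,1.7)])
print([planner.solve_ik(p,down(0.)) for p in([.502,-.296,.3],[.52,.295,.3])])
E
```

```text
25 [  14   10   76   76 4488] 191.79419708251953 262.654354095459 38.5620231628418 [0.5133 0.2889 0.003 ] [0.5144 0.29   0.003 ]
30 [  14   10   76   76 4567] 191.17122268676758 261.8530158996582 38.82571029663086 [0.5159 0.291  0.003 ] [0.5143 0.29   0.003 ]
35 [  13   10   77   76 4614] 191.5 262.5 38.99368667602539 [0.5138 0.2899 0.003 ] [0.5141 0.2902 0.003 ]
40 [  13    9   78   77 4652] 191.21703720092773 262.1477394104004 39.12431335449219 [0.515  0.2908 0.003 ] [0.5143 0.2901 0.003 ]
[[192.     262.    ]
 [152.6201 262.3947]
 [192.994  223.0766]]
1.7037963267948966 [array([ 0.8108,  0.1791, -0.8983,  1.9932,  0.1621,  1.0419, -0.029 ]), array([ 0.7108,  0.2306, -0.8843,  1.5681,  0.1796,  1.4281, -0.0531]), array([ 0.3906,  0.6327, -0.8603,  0.9978,  0.4681,  1.6841, -0.1723])]
-1.4377963267948966 [None, None, None]
[array([ 0.7491,  0.2287, -0.358 ,  1.4006,  0.0796,  1.5265, -1.1747]), array([-0.7017,  0.2376,  0.1353,  1.383 , -0.0318,  1.5231, -2.1394])]
```

```bash
python3 - <<'E'
from h import *
o=down(YAW+np.pi/2)
p=env.state()["position"]; env.move_l([p[0],p[1],.34],max_speed=.25)
effector.gripper_to(.04)
env.move_to(bar(0)+[0,0,.12],o); st("above")
print(env.move_l(bar(0)+G,o,max_speed=.12,until_force=8)); st("down")
effector.gripper_to(0); s=st("grip")
if s["width"]>.006:
    for a in np.arange(.15,1.66,.15):
        env.move_l(bar(a)+G,o,max_speed=.2); s=st(round(a,2))
        if np.linalg.norm(s["wrist_force"])>50: print("FORCE");break
crop("side",160,60,320,240,2.5,"s2")
E
```

```text
above 4.5 [ 0.4589 -0.0292  0.2086] F [-0.3009  0.52    0.1107] w 0.04 ff 0.0
False
down 5.7 [ 0.4592 -0.0282  0.0781] F [ 0.1759 -0.0996  0.6104] w 0.0399 ff 0.0
grip 6.6 [ 0.4587 -0.0282  0.0775] F [-0.1954  0.7683  0.2992] w 0.0006 ff 0.0
```

View pics/s2.png

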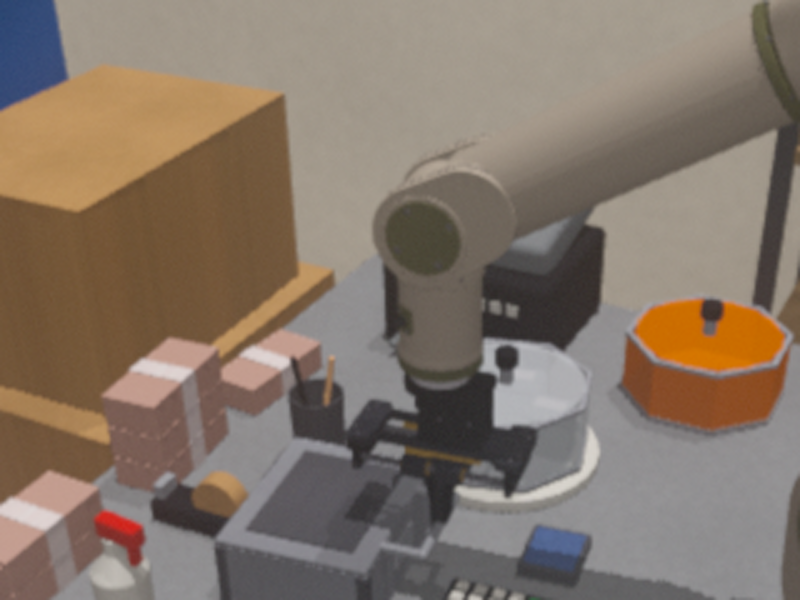

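```bash
python3 - <<'E'
from h import *
print(proj("side",[case(-.133,-.055,.0885),case(-.133,0,.0885),case(-.133,.055,.0885),[.4587,-.0282,.0695]]))
im=camera("side"); im=im.copy()
crop("side",280,210,120,90,6.6,"s3",im)
E
```

```text
[[342.8929 257.5375]
 [336.5871 268.899 ]
 [329.8817 280.9807]
 [336.6349 274.361 ]]
```

View pics/s3.png

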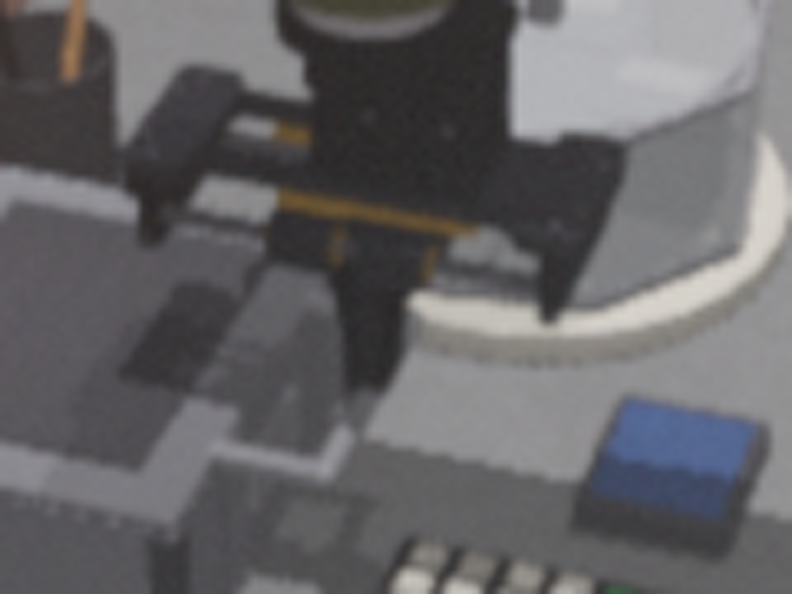

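The closed tips sit at crop (367,388), just at bar height instead of below it, so the tool stands about 1–2 cm higher than assumed. I'll open, descend further with a force guard, and retry.

```bash
python3 - <<'E'
from h import *
o=down(YAW+np.pi/2)
effector.gripper_to(.04)
print(env.move_l(bar(0)+G-[0,0,.012],o,max_speed=.05,until_force=6)); st("down")
im=crop("side",280,210,120,90,6.6,"s4")
effector.gripper_to(0); s=st("grip")
E
```

```text
False
down 8.1 [ 0.4583 -0.0281  0.065 ] F [ 0.8066  0.6439 -0.3288] w 0.0399 ff 0.0
grip 8.7 [ 0.4605 -0.028   0.0662] F [ 5.8898  0.6563 -2.1484] w 0.0099 ff 29.99992400407791
```

View pics/s4.png

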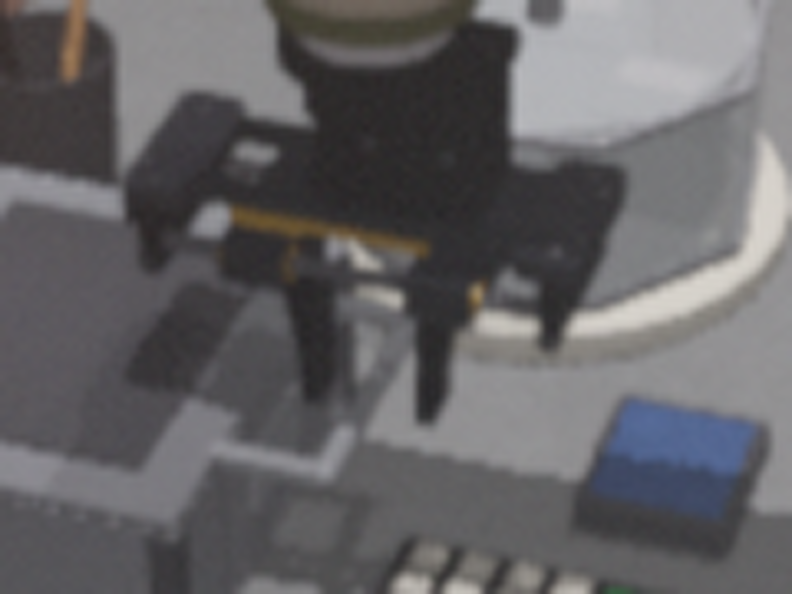

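Pinched only at the tips. I'll calibrate the tip height by touching the shut lid (top at 88.5 mm).

```bash
python3 - <<'E'
from h import *
o=down(YAW+np.pi/2)
effector.gripper_to(.04)
env.move_l(bar(0)+[0,0,.03],o); effector.gripper_to(0)
env.move_l(case(-.05,0,.11),o); 
print(env.move_l(case(-.05,0,.06),o,max_speed=.03,until_force=4)); s=st("touch")
print("tip - TCP z:",.0885-s["position"][2])
E
```

```text
True
touch 12.8 [ 0.5408 -0.0173  0.0722] F [-1.7783  0.6903  7.2158] w 0.0006 ff 4.059833579231054
tip - TCP z: 0.01626717167371443
```

```bash
sed -i 's/^G=.*/G=np.array([0,0,-.035])                 # grasp point -> TCP, measured by touch/' h.py; python3 - <<'E'
from h import *
o=down(YAW+np.pi/2)
env.move_l(case(-.05,0,.10),o); effector.gripper_to(.04)
env.move_l(bar(0)+[.002,0,.015],o)
print(env.move_l(bar(0)+[.002,0,0]+G,o,max_speed=.08,until_force=6)); st("down")
effector.gripper_to(0); s=st("grip")
if s["width"]>.006:
    for a in np.arange(.1,1.66,.14):
        env.move_l(bar(a)+G,o,max_speed=.2); s=st(round(a,2))
        if np.linalg.norm(s["wrist_force"])>50 or s["width"]<.005: print("STOP");break
crop("side",160,60,320,240,2,"s5")
E
```

```text
False
down 15.6 [ 0.4609 -0.0281  0.0537] F [-0.3261 -0.0259 -0.7708] w 0.0402 ff 0.0
grip 16.2 [ 0.4605 -0.0284  0.0536] F [-3.0991 -0.7456  3.2695] w 0.0102 ff 30.000344216823578
0.1 16.5 [ 0.4621 -0.0281  0.0765] F [ 8.8425  0.0375 -2.9173] w 0.0097 ff 29.996773302555084
0.24 16.8 [ 0.4677 -0.0273  0.1063] F [10.9532 -0.4112 -4.7101] w 0.0098 ff 29.999030828475952
0.38 17.1 [ 0.4776 -0.026   0.1353] F [13.0131 -0.7191 -7.6513] w 0.0103 ff 29.999553859233856
0.52 17.4 [ 0.4915 -0.0242  0.1626] F [ 15.0619  -0.367  -11.685 ] w 0.0098 ff 29.999817609786987
0.66 17.7 [ 0.5085 -0.022   0.1872] F [ 14.5747  -0.5969 -15.1942] w 0.0103 ff 30.00099688768387
0.8 18.0 [ 0.5279 -0.0195  0.2093] F [ 6.9883 -1.4656 -9.522 ] w 0.0097 ff 30.00368446111679
0.94 18.3 [ 0.5507 -0.0165  0.2292] F [ 0.8722 -4.0846 -3.2193] w 0.01 ff 30.00491291284561
1.08 18.6 [ 0.5767 -0.0132  0.246 ] F [-1.6343 -4.652   1.7664] w 0.01 ff 30.004296898841858
1.22 18.9 [ 0.6049 -0.0096  0.2588] F [-3.2191 -5.5878  5.563 ] w 0.0103 ff 30.00356823205948
1.36 19.3 [ 0.6349 -0.0058  0.2672] F [-1.5372 -5.8196  6.3949] w 0.0099 ff 30.00079035758972
1.5 19.6 [ 0.6656 -0.0017  0.2709] F [ 0.5936 -6.1724  4.621 ] w 0.0099 ff 30.00018060207367
1.64 19.9 [0.6964 0.0023 0.2705] F [ 0.5945 -5.3476  4.1286] w 0.01 ff 30.000374615192413
```

View pics/s5.png

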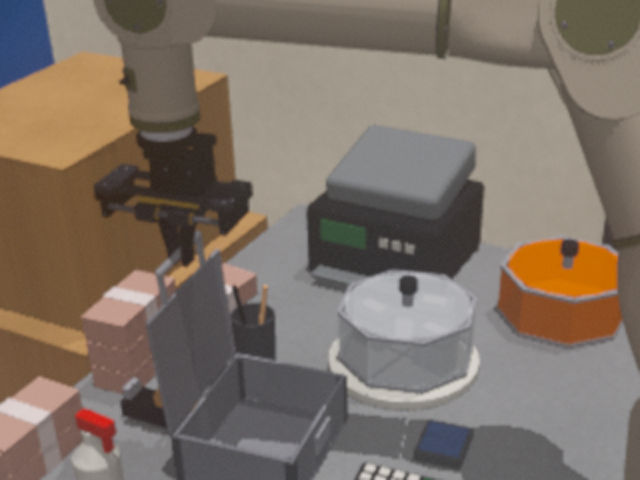

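```bash
cat > hood.py <<'E'
from h import *
o=down(YAW+np.pi/2)
env.move_l(bar(1.72)+G,o,max_speed=.1); st("open")
effector.gripper_to(.05); env.move_l(bar(1.72)+[0,0,.05],o,max_speed=.15)
K=np.array([.5022,-.2955,.147]); d=down(0.)
env.move_to([.50,-.15,.33],d); effector.gripper_to(.06)
env.move_l(K+[0,0,.05],d,max_speed=.3)
print(env.move_l(K+G,d,max_speed=.08,until_force=6)); st("at knob")
effector.gripper_to(0); s=st("grip")
if abs(s["width"]-.03)<.006:
    env.move_l(K+G+[0,0,.05],max_speed=.08); st("lift")
    env.move_l(K+G+[0,0,.13],max_speed=.12); s=st("lift")
    print(env.state()["q"])
crop("side",200,60,320,240,2,"s6")
E
python3 hood.py
```

```text
open 20.2 [0.7134 0.0045 0.2683] F [ 0.7838 -4.2237  3.9138] w 0.0098 ff 30.000650882720947
False
at knob 25.6 [ 0.5026 -0.2957  0.1126] F [0.1297 0.4581 0.0317] w 0.0603 ff 0.0
grip 26.2 [ 0.502  -0.2963  0.1121] F [-1.2309 -4.4674  0.1936] w 0.0291 ff 29.99973077327013
lift 27.0 [ 0.5021 -0.2953  0.1617] F [ 0.3388 -0.6222 -4.2426] w 0.0292 ff 29.999672463163733
lift 27.8 [ 0.5018 -0.2953  0.241 ] F [ 0.1683 -0.253  -3.7218] w 0.0293 ff 30.000001257285476
[ 0.8919  0.2655 -0.5314  1.4963  0.1347  1.4178 -1.2157]
```

View pics/s6.png

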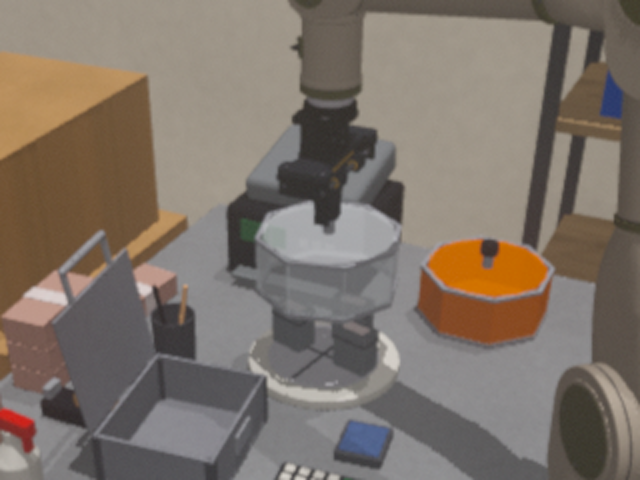

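```bash
python3 - <<'E'
from h import *
d=down(0.); M=np.array([.5143,.2902,.132])
env.move_l([.46,0,.241],d,max_speed=.2); st("mid")
env.move_l(M+G+[0,0,.08],d,max_speed=.2); s=st("over mat"); print(s["q"])
env.move_l(M+G+[0,0,.015],d,max_speed=.15)
print(env.move_l(M+G-[0,0,.006],d,max_speed=.03,until_force=4)); st("down")
effector.gripper_to(.06); st("rel")
env.move_l(M+[0,0,.10],max_speed=.2)
env.move_to([.42,-.02,.34],d); st()
a=crop("top",140,180,290,150,2.75,"t2"); cv2.imwrite("pics/raw_t2.png",a[:,:,::-1]); cv2.imwrite("pics/raw_s2.png",camera("side")[:,:,::-1])
E
```

```text
mid 29.5 [ 0.4601 -0.001   0.2409] F [-0.19   -0.142  -3.6721] w 0.029 ff 30.00033164396882
over mat 31.2 [0.5147 0.2892 0.1772] F [ 0.665   0.1066 -3.1191] w 0.0294 ff 30.000314125791192
[ 0.1244  0.4114 -0.9119  1.5556  0.3317  1.3378 -2.3964]
True
down 32.3 [0.5144 0.2902 0.0967] F [-0.0346 -0.3871  3.6849] w 0.029 ff 29.99994859099388
rel 33.1 [0.5138 0.2897 0.0961] F [-0.8902 -0.1901 -0.0218] w 0.06 ff 0.0
 35.2 [ 0.4202 -0.0193  0.3396] F [-1.3794  0.6178  0.0114] w 0.0601 ff 0.0
```

View pics/t2.png

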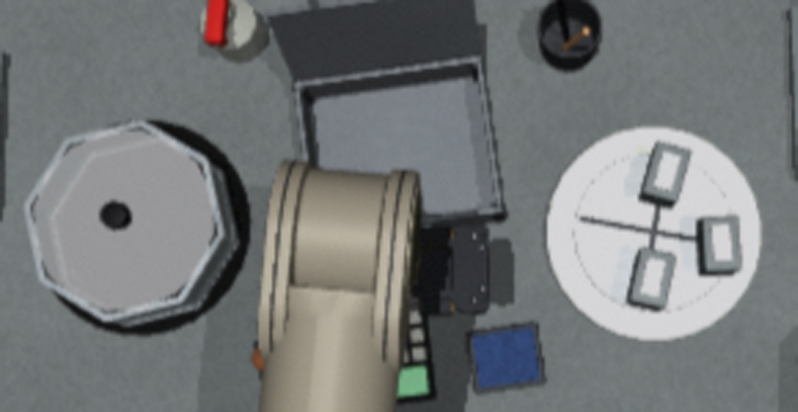

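The hood is on the mat (knob at crop (116,215)), and three boxes stand on the turntable. I'll zoom in on them.

```bash
python3 - <<'E'
from h import *
k=unp("top",(140+116/2.75,180+215/2.75),.132);print("knob on mat",k)
im=cv2.imread("pics/raw_t2.png")[:,:,::-1]; crop("top",338,224,80,80,7.5,"t3",im)
E
```

```text
knob on mat [0.5112 0.287  0.132 ]
```

View pics/t3.png

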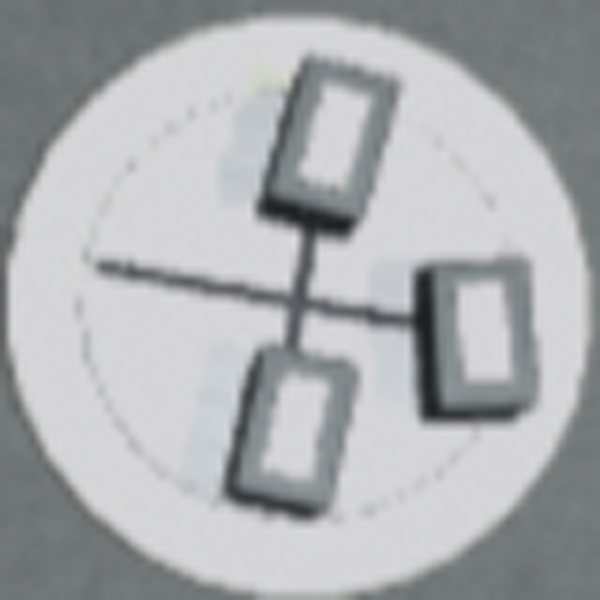

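```bash
cat >> h.py <<'E'
def boxes(im):
    """label (white inset) of each box on the turntable: world xy of the top centre, direction of its long side"""
    s=cv2.resize(im[222:306,334:422],None,fx=6,fy=6,interpolation=cv2.INTER_CUBIC).min(2)
    n,l,stt,c=cv2.connectedComponentsWithStats((s>195).astype(np.uint8),connectivity=4); out=[]
    for i in range(1,n):
        if 1000<stt[i,4]<12000:
            pts=np.argwhere(l==i)[:,::-1].astype(np.float32)
            w=np.array([unp("top",(334+p[0]/6-.42,222+p[1]/6-.42),.092)[:2] for p in pts[::7]])
            v=np.linalg.svd(w-w.mean(0),full_matrices=False)[2][0]; a=np.arctan2(v[1],v[0])
            a=(a+np.pi/2)%np.pi-np.pi/2; out.append((w.mean(0),a,np.round(cv2.minAreaRect(pts)[1],0)))
    return out
E
python3 - <<'E'
from h import *
im=cv2.imread("pics/raw_t2.png")[:,:,::-1]
for b in boxes(im): print(b)
C=lambda x,y:unp("top",(338+x/7.5-.43,224+y/7.5-.43),.092)
for t,b,c in(((354,69),(308,212),(332,140)),((478,259),(488,408),(483,333)),((309,355),(280,498),(295,427))):
    v=C(*t)-C(*b); print(C(*c)[:2],np.arctan2(v[1],v[0]),np.linalg.norm(v))
E
```

```text
(array([ 0.5601, -0.3039]), np.float64(-0.3171183603892782), array([36., 73.]))
(array([ 0.481 , -0.3614]), np.float64(0.09728604183613498), array([75., 36.]))
(array([ 0.4438, -0.2858]), np.float64(-0.23934785218973786), array([37., 76.]))
[ 0.5585 -0.3031] -0.3304832172641191 0.060952014696120584
[ 0.4803 -0.361 ] 0.03669555765240126 0.05949718357406262
[ 0.4437 -0.2856] -0.22211692569162236 0.05802255697922192
```

```bash
cat > box.py <<'E'
from h import *
SL=[(.037,.045),(.037,-.045),(-.040,.045),(-.040,-.045)]
def pick_place(k,pick):
    bs=boxes(camera("top")); print([(b[0],round(b[1],3)) for b in bs])
    xy,a,_=pick(bs); d=down(a); dc=down(YAW)
    effector.gripper_to(.062)
    P=np.array([*xy,.070])
    env.move_to(P+[0,0,.06],d)
    t=env.move_l(P+G,d,max_speed=.12,until_force=8); st("at box, touched" if t else "at box")
    if t: return False
    effector.gripper_to(0); s=st("grip")
    if abs(s["width"]-.04)>.006: return False
    env.move_l(P+G+[0,0,.12],max_speed=.15); s=st("lift")
    Q=case(*SL[k],.056)
    env.move_l(Q+G+[0,0,.13],dc,max_speed=.2); s=st("over slot")
    if abs(s["width"]-.04)>.006: return False
    env.move_l(Q+G+[0,0,.01],max_speed=.15)
    env.move_l(Q+G-[0,0,.008],max_speed=.03,until_force=4); s=st("down; expect z %.4f"%(Q+G)[2])
    effector.gripper_to(.054)
    env.move_l(Q+G+[0,0,.13],max_speed=.25)
    env.move_to([.42,-.02,.34],down(0.)); st("done")
    return True
E
python3 - <<'E'
from box import *
print(pick_place(0,lambda bs:min(bs,key=lambda b:b[0][1])))
print([(b[0],round(b[1],3)) for b in boxes(camera("top"))])
E
```

```text
[(array([ 0.5601, -0.3042]), np.float64(-0.296)), (array([ 0.481 , -0.3613]), np.float64(0.095)), (array([ 0.4438, -0.2861]), np.float64(-0.234))]
at box 38.1 [ 0.4816 -0.3616  0.0359] F [0.5987 0.428  0.5563] w 0.0616 ff 0.0
grip 38.7 [ 0.4813 -0.3611  0.0353] F [-0.0053  1.514   2.2607] w 0.0395 ff 29.99325875804857
lift 39.6 [ 0.4803 -0.361   0.1538] F [-0.2313  0.458  -3.5242] w 0.0396 ff 29.988561364923534
over slot 41.9 [0.6212 0.0378 0.151 ] F [ 0.5458 -0.1001 -2.8681] w 0.0396 ff 29.988624286205905
down; expect z 0.0210 43.3 [0.6216 0.0389 0.0189] F [ 0.4189 -0.1561  3.7716] w 0.0401 ff 30.075242472812533
done 45.7 [ 0.4202 -0.0203  0.3391] F [ 0.3685 -0.1102 -1.3168] w 0.054 ff 0.0
True
[(array([ 0.5603, -0.3021]), np.float64(-0.273)), (array([ 0.4439, -0.2882]), np.float64(-0.222))]
```

```bash
python3 - <<'E'
from box import *
if pick_place(1,lambda bs:max(bs,key=lambda b:b[0][0])): print(pick_place(2,lambda bs:bs[0]))
a=camera("top"); print([(b[0],round(b[1],3)) for b in boxes(a)])
crop("top",140,160,290,160,2.75,"t4",a)
E
```

```text
[(array([ 0.5604, -0.302 ]), np.float64(-0.28)), (array([ 0.4439, -0.2883]), np.float64(-0.179))]
at box 48.6 [ 0.561  -0.3022  0.0359] F [-0.1471  0.6393  0.3074] w 0.0622 ff 0.0
grip 49.1 [ 0.5606 -0.3021  0.0353] F [0.1411 0.9006 2.7392] w 0.0397 ff 29.963268395658815
lift 50.1 [ 0.5597 -0.3018  0.1538] F [-0.3926 -0.2524 -1.8438] w 0.04 ff 29.960024747779244
over slot 51.5 [ 0.633  -0.0519  0.1509] F [ 0.0576 -0.0827 -2.3325] w 0.0395 ff 29.959999556831463
down; expect z 0.0210 52.9 [ 0.6335 -0.0504  0.0188] F [-0.0696 -0.5136  3.4274] w 0.0397 ff 30.12245039222762
done 55.3 [ 0.4202 -0.0206  0.3392] F [ 0.9819 -0.1819 -0.1983] w 0.0539 ff 0.0
[(array([ 0.4439, -0.2866]), np.float64(-0.229))]
at box 58.1 [ 0.4445 -0.2868  0.0358] F [-0.622  -0.3214  0.2788] w 0.0623 ff 0.0
grip 58.6 [ 0.444  -0.2867  0.0353] F [-0.7203  0.8831  2.4171] w 0.0401 ff 29.69918733666418
lift 59.6 [ 0.4433 -0.2863  0.1539] F [-0.4309  0.2576 -3.1468] w 0.0401 ff 29.6818358724704
over slot 61.4 [0.5448 0.0276 0.1509] F [-0.0418  0.1481 -2.361 ] w 0.0396 ff 29.681794096977683
down; expect z 0.0210 62.8 [0.5454 0.0286 0.0188] F [1.5387 0.8931 2.304 ] w 0.0398 ff 29.931475766970834
done 65.0 [ 0.4199 -0.0204  0.3387] F [ 0.3147 -0.2504  0.6179] w 0.054 ff 0.0
True
[]
```

View pics/t4.png

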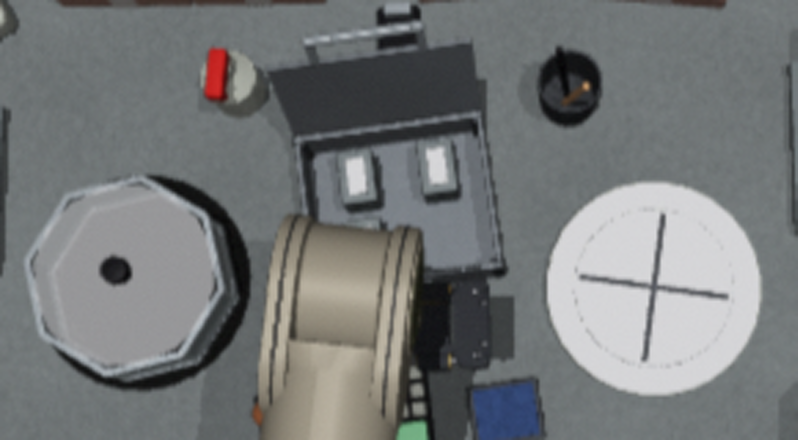

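The turntable is empty, boxes are in the case, and the lid is open with its bar at crop (365,40). I'll verify the bar position, then shut the lid.

```bash
python3 - <<'E'
from h import *
o=down(YAW+np.pi/2); B=bar(1.75)
print("bar seen",unp("top",(140+365/2.75,160+40/2.75),B[2]),"model",B)
effector.gripper_to(.06)
env.move_to(B+[-.10,0,.06],o); env.move_l(B+[0,0,.05],o); st("above")
t=env.move_l(B+G,o,max_speed=.1,until_force=8); st(t)
effector.gripper_to(0); s=st("grip")
if s["width"]>.006 and not t:
    for a in [*np.arange(1.6,.15,-.145),.1,0]:
        env.move_l(bar(a)+G,o,max_speed=.18); s=st(round(a,2))
        if np.linalg.norm(s["wrist_force"])>50 or s["width"]<.005: print("STOP");break
    else:
        env.move_l(bar(0)+G-[0,0,.003],o,max_speed=.03); st("press")
        effector.gripper_to(.04); env.move_l(bar(0)+[0,0,.08],o,max_speed=.15)
        env.move_to([.40,-.25,.36],down(0.)); st("clear")
crop("side",160,160,280,230,2.6,"s7")
E
```

```text
bar seen [0.7136 0.0052 0.3024] model [0.7197 0.0067 0.3024]
above 67.4 [0.7192 0.0068 0.3532] F [ 0.3822 -0.6997 -0.5704] w 0.06 ff 0.0
False 68.4 [0.7199 0.0068 0.2683] F [ 0.7911 -0.1781 -0.1936] w 0.0599 ff 0.0
grip 69.3 [0.7197 0.0067 0.2674] F [ 0.2324  0.123  -0.2813] w 0.01 ff 29.99996244907379
1.6 69.6 [0.6868 0.0025 0.2716] F [-0.0735  2.6494  0.752 ] w 0.0098 ff 30.007821321487427
1.46 70.0 [ 0.6557 -0.0015  0.2707] F [0.2429 3.4403 0.8418] w 0.0101 ff 30.008227229118347
1.31 70.3 [ 0.6247 -0.0054  0.2651] F [ 0.0836  5.4219 -0.6506] w 0.01 ff 30.007054209709167
1.16 70.6 [ 0.5945 -0.0093  0.2548] F [-0.7413  5.0365 -1.5405] w 0.0099 ff 30.005353689193726
1.02 70.9 [ 0.5661 -0.013   0.2403] F [ 1.9589  5.9608 -4.2486] w 0.0101 ff 29.997803270816803
0.88 71.2 [ 0.5402 -0.0164  0.2221] F [ 2.8223  6.8485 -4.2855] w 0.0099 ff 30.00223159790039
0.73 71.6 [ 0.5174 -0.0194  0.2003] F [ 5.1714  7.6882 -6.5367] w 0.0104 ff 29.998280704021454
0.58 71.9 [ 0.4979 -0.0219  0.1754] F [ 4.0769  7.9046 -5.6834] w 0.0101 ff 29.9968421459198
0.44 72.2 [ 0.4821 -0.0241  0.1478] F [ 3.8117  7.5547 -3.9738] w 0.01 ff 29.995506405830383
0.29 72.5 [ 0.4704 -0.0257  0.1181] F [ 1.4464  7.0272 -2.5666] w 0.01 ff 29.99350368976593
0.15 72.9 [ 0.4631 -0.0268  0.0869] F [ 1.4134  6.4972 -0.1341] w 0.0101 ff 29.992084801197052
0.1 73.1 [ 0.4616 -0.027   0.0761] F [ 1.1755  6.6074 -1.3235] w 0.0102 ff 29.99131053686142
0 73.4 [ 0.4604 -0.0276  0.054 ] F [ 3.2141  4.8305 -3.2847] w 0.0103 ff 29.99573528766632
press 73.7 [ 0.4605 -0.0279  0.0519] F [-2.5063  4.8829 12.6421] w 0.0099 ff 29.99688148498535
clear 76.8 [ 0.4001 -0.2495  0.3597] F [ 0.0626 -0.6711 -0.6851] w 0.0396 ff 0.0
```

View pics/s7.png

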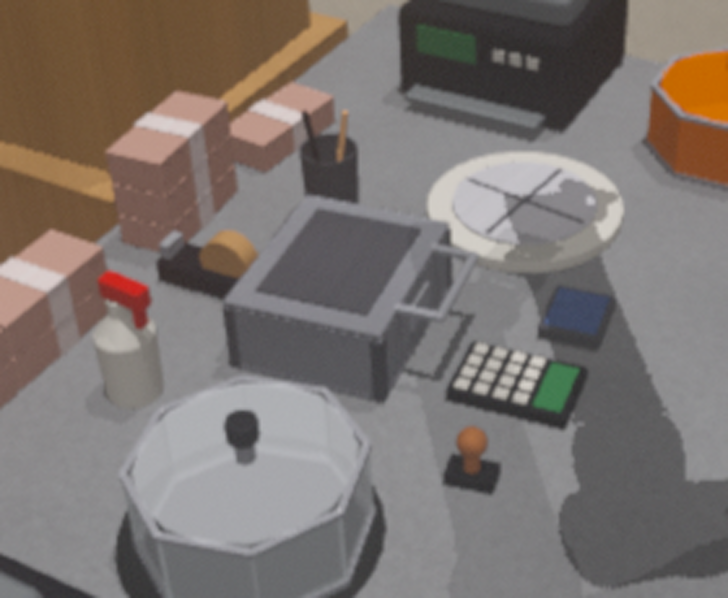

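The lid is shut, the hood is on the mat, the turntable is empty and the bystanders are in place. One last check of hood centring, then I hand in.

```bash
python3 - <<'E'
from h import *
k=unp("side",(160+242/2.6,160+428/2.6),.132); print(k)
if np.hypot(*(k[:2]-[.5143,.2902]))<.008: print(env.close_job())
E
```

```text
[0.5119 0.2894 0.132 ]
the job is handed in; nothing more can be done
None
```

The job is handed in: all three coin boxes found on the turntable are in the case, the lid is shut, and the hood stands on the mat about 2.5 mm off centre; the other desk items looked undisturbed in the last picture.

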